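# Dry the washed padlocks

### The arm

A 6-joint arm with a two-finger parallel gripper is mounted at the origin on the work surface. World frame = base frame: x ahead of the robot, y to its left, z up, the work surface at z = 0. Lengths are in m, angles in degrees, forces in N, time in s.
With the tool pointing down it reaches from about 0.375 to 0.75 m from the base axis. Payload 9 kg.
Tool frame: the origin (TCP) lies where the fingers leave the gripper's body, on its centre line; the fingertips stand 73 mm ahead of it and the grasp point (between the pads) lies 54 mm ahead of it (robot.tip_reach is the distance from the TCP to the fingertips, in m); z points along the fingers, y is the direction in which the jaws open and shut (so a half turn about z gives the same grasp; the last joint's range is limited). The gripper opens to 85 mm and grips with 20 to 120 N. Pads are 22 mm wide; open, the fingers measure 114 mm over their backs; the gripper's body (76 mm by 85 mm) begins 54 mm behind the grasp point. The pads swing forward as they close: fully open they stand 13 mm farther back than shut.
Start: joints at [-83.119, 5.964, 5.575, 89.605, 0, 77.527], TCP at [0.199, -0.566, 0.304] pointing down, gripper open.
Joint ranges: [-171.21, 171.21], [-48.23, 106.86], [-62.78, 66.21], [-105.2, 120.99], [-86.42, 89.51], [-180, 180]. Speed limits (degrees/s): [127.2, 127.2, 147.25, 180, 180, 180].

### API

Orientations are given as [roll, pitch, yaw] about the fixed x, y, z axes, in that order (R = Rz(yaw) Ry(pitch) Rx(roll)).
In Python, from plant import robot gives the robot as it stands. Calls block until the motion is done:
- robot.move_pose(position, orientation): joint-space move of the TCP to a pose.
- robot.line_to(position, vel=0.15, rotation=None, guard=None): straight line of the TCP; rotation=None keeps the orientation; vel is the mean speed in m/s. With guard (N) it stops when the force on the tool has changed by that much, and returns True; else False.
- robot.goto_joints(angles): joint-space move.
- robot.set_gripper(opening): finger opening in m; the grip force is fixed at half the most; returns when the fingers have stopped.
- robot.pause(seconds).
- robot.ik(position, orientation): joint angles nearest the present ones, or None.
- robot.observe(): the state.
- robot.grab_frame(name): name is "side" or "top"; returns the picture (384x512x3 uint8, blue, green, red); there is no depth.
- robot.get_calibration(name): a dict with "vertical_fov" (degrees; the focal length in pixels is half the picture's height over the tangent of half this angle, whatever the lens; pixels are square), "cx", "cy" (the principal point, pixels), "k1" (the pictures are not rectified: a ray, as slopes to the right and down, at radius r is drawn at 1 + k1 r^2 times it, then the intrinsics apply), "rvec" (rotation vector, rad) and "tvec" (3), from world to camera coordinates, as OpenCV has them. Camera axes: x right, y down, z forward; pixel columns grow to the right and rows downward; lengths in m; the calibration is good to about 2 mm. A picture is of the moment at which its call begins. get_calibration takes no time and is no camera call.
A pose or a line that the arm cannot do raises robot.IKError and nothing moves.
- robot.job_done(): hands the job in, once; it reports no verdict.
The state is a dict: "time": time; "q": joint angles; "qvel": joint speeds; "joint_torque": joint torques, N m; "tool_pos": TCP position; "tcp_rot": TCP orientation; "ft_force": force on the tool from outside, world axes, zero at the start; "torque": the same for the moment, N m; "gripper_width": finger opening in m.
Only numpy, scipy, OpenCV 4.12 (cv2) and the standard library are available. Lean on these libraries where they do the work, as an engineer would, in place of code of your own. Each camera call takes 0.05 s, during which the arm holds its last target.

### The job

Lay every padlock on the bench in the tray, side by side and none on top of another, then slide the tray fully home into the drying cabinet. Then press the cabinet's keys fully down one at a time, first the small left one, then the small right one, last the large start key in the middle; press none before the tray is home, and leave the other things on the bench where they are.

Things in the scene. Friction and masses are not known exactly. Their poses are not given: they have to be found in the camera images.
- dryer: Low grey drying cabinet with a clear roof, fixed, 284 mm wide, 118 high, 202 deep; its opening faces the robot. Origin: centre of the mouth at bench height; x points into the cabinet, y to the left seen from the robot, z up. A 50 mm high console with three keys stands at its left, 148 to 296 mm left of the origin, reaching 110 mm out in front of the mouth.
- mouth (a point): Same point and axes as the cabinet's origin. The opening is 244 mm wide, its floor is the bench. Along both side walls a rail, 38 to 48 mm high up, leaves a slot below it for the tray's rim; flared plates 34 mm high reach 30 mm out in front as a funnel about 270 mm wide. The stop at the back is 182 mm inside.
- tray: Loose aluminium tray on the bench before the cabinet, 0.4 kg: pan 180 mm (x) by 220 (y), rim 30 high, side lips 236 over all; inside 174 by 214, floor 3 thick. Origin: centre of its underside. x points to its far end, which goes in first; a solid handle sticks out 82 mm at the near end (-x). Home, its origin is 92 mm inside the mouth, its near edge 2 mm inside.
- handle (a point): Grip point of the tray's dark solid handle: 155 mm from the tray's centre towards -x, 22 mm above its underside, 65 mm in front of the pan. The handle is 56 mm wide (y, the width to grip), from 7 to 37 mm above the underside, 82 mm long.
- key_left (a joint): Push key nearest the left end of the console: small, 22 mm across. 0 = up, 0.006 m = fully down (about 5 N); springs back.
- key_start (a joint): Large key in the middle of the row, 34 mm across: start. 0 = up, 0.006 m = fully down (about 5 N); springs back.
- key_right (a joint): Small key at the right end of the row, nearest the mouth, 22 mm across. 0 = up, 0.006 m = fully down (about 5 N); springs back.
- key_left_top (a point): Centre of the top of the left key, 68 mm above the bench; it is pressed straight down.
- key_start_top (a point): Centre of the top of the large middle key, 68 mm above the bench.
- key_right_top (a point): Centre of the top of the right key, 68 mm above the bench.
- padlock0: Brass padlock with a steel shackle lying flat on the bench, about 0.18 kg; three to five of these are present (absent: None). Body block 46 mm (x) by 36 mm (y, the width to grip) by 22 mm (z); the shackle sticks out 28 mm beyond it to +x. Origin: centre of the body block, 11 mm above what it lies on.
- padlock1: Brass padlock with a steel shackle lying flat on the bench, about 0.18 kg; three to five of these are present (absent: None). Body block 46 mm (x) by 36 mm (y, the width to grip) by 22 mm (z); the shackle sticks out 28 mm beyond it to +x. Origin: centre of the body block, 11 mm above what it lies on.
- padlock2: Brass padlock with a steel shackle lying flat on the bench, about 0.18 kg; three to five of these are present (absent: None). Body block 46 mm (x) by 36 mm (y, the width to grip) by 22 mm (z); the shackle sticks out 28 mm beyond it to +x. Origin: centre of the body block, 11 mm above what it lies on.
- padlock3: Brass padlock with a steel shackle lying flat on the bench, about 0.18 kg; three to five of these are present (absent: None). Body block 46 mm (x) by 36 mm (y, the width to grip) by 22 mm (z); the shackle sticks out 28 mm beyond it to +x. Origin: centre of the body block, 11 mm above what it lies on.
- padlock4: Brass padlock with a steel shackle lying flat on the bench, about 0.18 kg; three to five of these are present (absent: None). Body block 46 mm (x) by 36 mm (y, the width to grip) by 22 mm (z); the shackle sticks out 28 mm beyond it to +x. Origin: centre of the body block, 11 mm above what it lies on.
- screwdriver: Bystander, not part of the job. Screwdriver, 170 mm, lying on the bench. Origin near its middle, underneath.
- oil_bottle: Bystander, not part of the job. White plastic bottle, 48 mm across, 88 mm high, standing. Origin: centre of its underside.
- brush: Bystander, not part of the job. Brush, 180 mm, lying on the bench. Origin near its middle, underneath.
- polish_jar: Bystander, not part of the job. Glass jar, 60 mm across, 60 mm high, standing. Origin: centre of its underside.
- wrench: Bystander, not part of the job. Wrench, 170 mm, lying on the bench. Origin near its middle, underneath.
- key_bowl: Bystander, not part of the job. White bowl, 100 mm across, 40 mm high. Origin: centre of its underside.
Mind the look-alikes: they are no part of the job. What is shaped like the padlock1 but turquoise or white is not meant. What is shaped like the padlock3 but blue is not meant.

How it is judged:
By the outcome, as a careful person would: the job done as asked, in the order asked, and still so for the second after the job is handed in, with the robot touching nothing.
Of padlock0, padlock1, padlock2, padlock3, padlock4 only 3 to 5 are there at a start; the rules pass over those that are not, and their reading is None.
At some moment in a run one of padlock0, padlock1, padlock2, padlock3, padlock4 may be knocked a few centimetres aside while the robot is not near it.
Once in a run the grip may slacken for a moment while it holds something.
It also fails if it takes over 210 s, if anything falls off the work surface, if the arm or the gripper's body presses on something with over 40 N, if the wrist force passes 120 N, or if a joint passes its speed limit or range.

## Working session

There is one attempt and no reset: what is moved stays moved. The work goes in short steps, each a Python script; the robot and the scene stay as the last script left them, time stands still between calls to the robot, and variables do not carry over. Pictures are saved under pics/ and viewed, and the job is handed in when it is done.

```bash
ls; mkdir -p pics; python3 - <<'E'
from plant import robot
import cv2
for n in("top","side"):
    cv2.imwrite(f"pics/{n}0.png",robot.grab_frame(n)); print(n,robot.get_calibration(n))
o=robot.observe(); print(o, robot.tip_reach)
E
```

```text
pics
top {'vertical_fov': 57.255043154841005, 'cx': 250.31907358219252, 'cy': 192.35968941265307, 'k1': 0.03002045772383415, 'rvec': array([ 2.11392785, -2.11198044,  0.22057851]), 'tvec': array([-0.03166214,  0.49960383,  1.07591629])}
side {'vertical_fov': 50.359147863921706, 'cx': 252.72633658967956, 'cy': 197.89292287611016, 'k1': 0.026863942045119892, 'rvec': array([ 0.78943644, -2.4764053 ,  1.26777857]), 'tvec': array([0.37876128, 0.23673541, 1.14052306])}
{'time': 0.1, 'q': array([-8.31186875e+01,  5.99669885e+00,  5.53374332e+00,  8.96044640e+01,
        9.24148476e-05,  7.75278093e+01]), 'qvel': array([-0.02962913, -0.00138134,  0.14179495,  0.06024359,  0.11049381,
        0.00111081]), 'joint_torque': array([ 7.33954104e-03, -5.58213294e+01,  5.04714489e+01,  1.30221309e-02,
       -1.68313350e-04, -1.83472650e-06]), 'tool_pos': array([ 0.19883308, -0.56588511,  0.30320609]), 'tcp_rot': array([-1.79934191e+02, -1.46505484e-02,  1.93534948e+01]), 'ft_force': array([ 0.06258586, -0.25157286, -0.21032139]), 'torque': array([ 0.04572125, -0.00325119, -0.00906647]), 'gripper_width': 0.0853324100854293} 0.0726
```

View pics/top0.png

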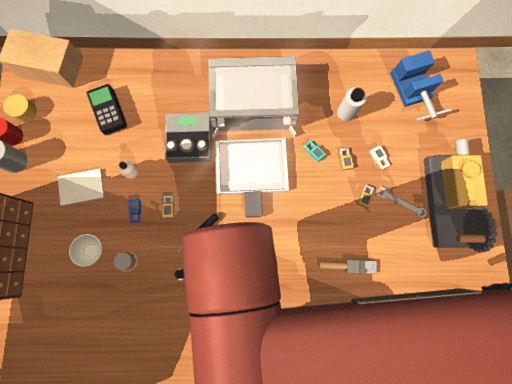

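View pics/side0.png

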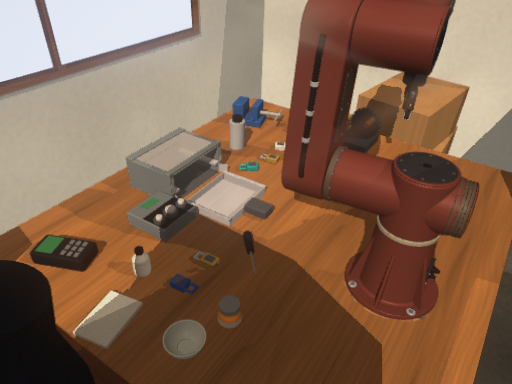

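Brass candidates in the top view are (346,158), (367,195) and (168,205). Turquoise (315,150), white (380,157) and blue (134,210) are look-alikes. The arm hides part of the bench, so I'll build helpers and move the arm for a clear view.

```bash
cat > h.py <<'E'
from plant import robot
import numpy as np, cv2
def cal(n):
    c=robot.get_calibration(n); f=192/np.tan(np.radians(c['vertical_fov']/2))
    R=cv2.Rodrigues(c['rvec'])[0]; return c,f,R,np.array(c['tvec'])
def proj(n,P):
    c,f,R,t=cal(n); p=np.atleast_2d(P)@R.T+t; s=p[:,:2]/p[:,2:]
    s=s*(1+c['k1']*(s**2).sum(1,keepdims=True)); return s*f+[c['cx'],c['cy']]
def back(n,uv,z):
    c,f,R,t=cal(n); d=(np.atleast_2d(uv).astype(float)-[c['cx'],c['cy']])/f; s=d.copy()
    for _ in range(20): s=d/(1+c['k1']*(s**2).sum(1,keepdims=True))
    r=np.c_[s,np.ones(len(s))]@R; o=-R.T@t
    return o+r*((z-o[2])/r[:,2])[:,None]
def snap(n,name):
    im=robot.grab_frame(n); cv2.imwrite(f"pics/{name}.png",im); return im
def crop(im,x0,y0,x1,y1,name,k=6):
    cv2.imwrite(f"pics/{name}.png",cv2.resize(im[y0:y1,x0:x1],None,fx=k,fy=k,interpolation=cv2.INTER_CUBIC))
E
python3 - <<'E'
from h import *
print(back('top',[(346,158),(367,195),(168,205),(252,165),(134,210)],.02).round(3))
print(back('top',[(171,144),(186,145),(200,146)],.068).round(3))
for z in(.0,): print(back('top',[(0,0),(511,0),(511,383),(0,383)],0).round(2), (-cal('top')[2].T@cal('top')[3]).round(3))
o=robot.observe(); 
robot.goto_joints([-125,5.96,5.57,89.6,0,77.5])
im=snap('top','top1'); print(robot.observe()['tool_pos'],robot.observe()['time'])
E
```

```text
[[ 0.625 -0.353  0.02 ]
 [ 0.498 -0.414  0.02 ]
 [ 0.464  0.238  0.02 ]
 [ 0.6   -0.037  0.02 ]
 [ 0.447  0.347  0.02 ]]
[[0.656 0.226 0.068]
 [0.653 0.178 0.068]
 [0.65  0.132 0.068]]
[[ 1.24  0.89  0.  ]
 [ 1.24 -0.99  0.  ]
 [-0.06 -0.8   0.  ]
 [-0.07  0.71  0.  ]] [ 0.268 -0.03   1.156]
[-0.22876336 -0.5546621   0.304009  ] 1.7333
```

View pics/top1.png

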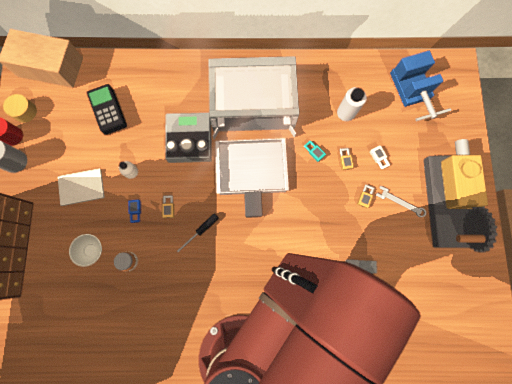

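```bash
python3 - <<'E'
from h import *
im=cv2.imread('pics/top1.png')
a=cv2.resize(im[130:220,290:430],None,fx=5.5,fy=5.5,interpolation=cv2.INTER_CUBIC);cv2.imwrite('pics/cA.png',a)
a=cv2.resize(im[100:225,110:310],None,fx=4,fy=4,interpolation=cv2.INTER_CUBIC);cv2.imwrite('pics/cB.png',a)
E
```

```text
(no output)
```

View pics/cA.png

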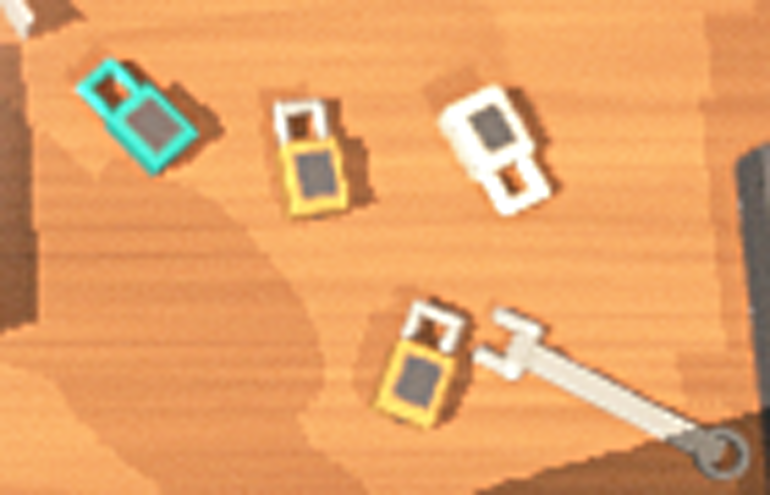

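View pics/cB.png

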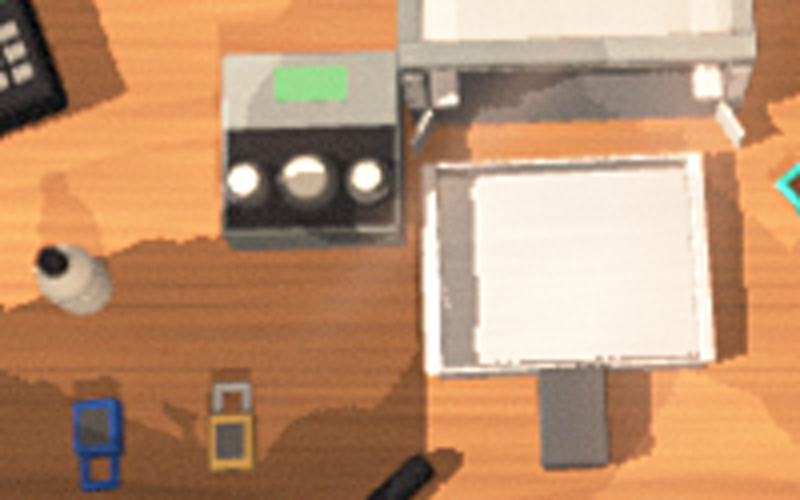

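```bash
cat > fit.py <<'E'
from h import *
from scipy.optimize import least_squares
def T(p,L):
    c,s=np.cos(p[2]),np.sin(p[2]); L=np.array(L,float)
    return np.c_[p[0]+c*L[:,0]-s*L[:,1],p[1]+s*L[:,0]+c*L[:,1],L[:,2]]
def fit(n,L,uv,p0):
    r=least_squares(lambda p:(proj(n,T(p,L))-uv).ravel(),p0); return r.x,np.sqrt((r.fun**2).mean())
LOCK=[[.023,.018,.022],[.023,-.018,.022],[-.023,-.018,.022],[-.023,.018,.022]]
TRAY=[[.09,.118,.03],[.09,-.118,.03],[-.09,-.118,.03],[-.09,.118,.03]]
E
python3 - <<'E'
from fit import *
im=cv2.imread('pics/top1.png')
A=np.array([[278,150],[340,138],[350,208],[290,218]])/5.5+[290,130]
B=np.array([[395,340],[457,362],[432,430],[376,405]])/5.5+[290,130]
C=np.array([[212,415],[254,413],[254,470],[209,470]])/4+[110,100]
TR=np.array([[425,165],[700,153],[713,362],[430,375]])/4+[110,100]
big=cv2.resize(im[90:230,110:430],None,fx=2.5,fy=2.5,interpolation=cv2.INTER_CUBIC)
for nm,uv,L,p0 in[('A',A,LOCK,(.62,-.35,.1)),('B',B,LOCK,(.5,-.41,-.2)),('C',C,LOCK,(.46,.24,0)),('T',TR,TRAY,(.6,-.04,0))]:
    uv=uv-.4
    p,e=fit('top',L,uv,p0); print(nm,p[:2].round(4),np.degrees(p[2]).round(1),e.round(2))
    LL=[L]+([[[.051,.014,.011],[.051,-.014,.011]]] if nm!='T' else [[[-.172,.028,.037],[-.172,-.028,.037],[-.09,-.028,.037],[-.09,.028,.037]]])
    for l in LL:
        q=((proj('top',T(p,l))+.5-[110,90])*2.5).astype(np.int32); cv2.polylines(big,[q],True,(255,0,255),1)
cv2.imwrite('pics/ov1.png',big)
# dryer: mouth corners
E
```

```text
A [ 0.61   -0.3539] 7.4 0.41
B [ 0.4827 -0.4065] -21.9 0.38
C [0.4468 0.2375] 1.3 0.17
T [ 0.5967 -0.0346] 2.6 0.45
```

View pics/ov1.png

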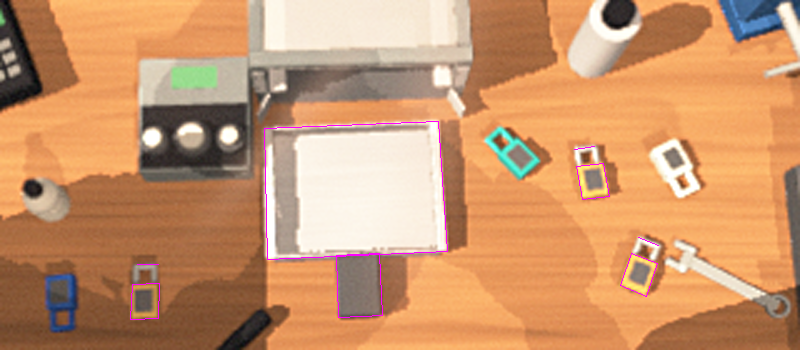

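```bash
python3 - <<'E'
from h import *
im=cv2.imread('pics/top1.png')
crop(im,155,45,310,165,'cD',5)
E
```

```text
(no output)
```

View pics/cD.png

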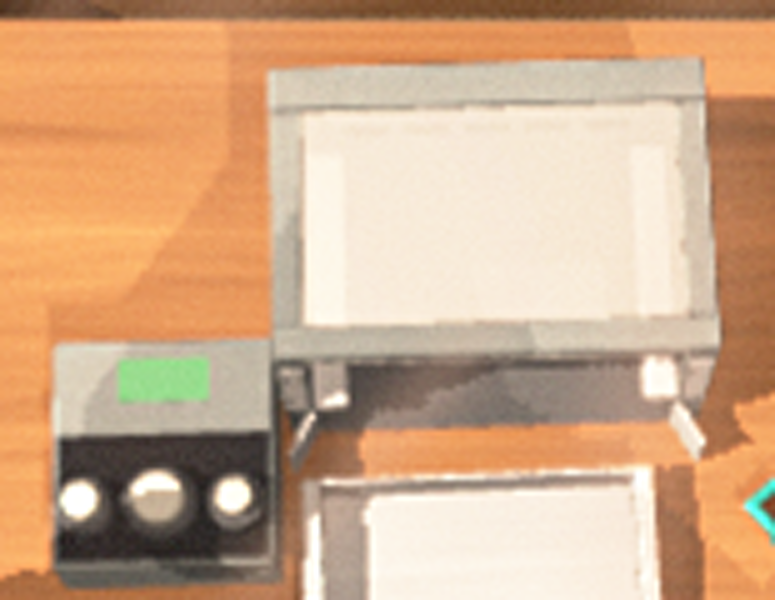

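```bash
python3 - <<'E'
from fit import *
im=cv2.imread('pics/top1.png')
L=[[.202,.142,.118],[.202,-.142,.118],[0,-.142,.118],[0,.142,.118],[-.11,.296,.05],[-.11,.148,.05]]
uv=np.array([[268,72],[704,58],[719,346],[273,355],[55,568],[279,563]])/5+[155,45]-.4
for s in (slice(0,4),slice(0,6)):
    p,e=fit('top',L[s],uv[s],(.72,-.03,0)); print(p[:2].round(4),np.degrees(p[2]).round(2),e.round(2),(proj('top',T(p,L))-uv).round(1).tolist())
K=np.array([[80,500],[158,496],[234,495]])/5+[155,45]-.4
k=back('top',K,.068); print(k.round(4))
c,s_=np.cos(p[2]),np.sin(p[2]); d=k[:,:2]-p[:2]; print(np.c_[d@[c,s_],d@[-s_,c]].round(4))
side=cv2.imread('pics/side0.png')
def dr(img,n,pp,off,k_):
    W=[[-.0,.122,0],[0,.122,.118],[0,-.122,.118],[0,-.122,0]]
    for l in (L[:4],W,[[-.11,.148,.05],[-.11,.296,.05]],[[.182,.122,0],[.182,-.122,0]]):
        q=((proj(n,T(pp,l))+.5-off)*k_).astype(np.int32); cv2.polylines(img,[q],True,(255,0,255),1)
big=cv2.resize(side[120:280,100:300],None,fx=4,fy=4,interpolation=cv2.INTER_CUBIC)
dr(big,'side',p,[100,120],4)
for P in k: q=((proj('side',P)[0]+.5-[100,120])*4).astype(int); cv2.circle(big,tuple(q),4,(0,0,255),-1)
tp=(.5967,-.0346,np.radians(2.6))
for l in (TRAY,[[.09,.11,0],[.09,-.11,0],[-.09,-.11,0],[-.09,.11,0]]):
    q=((proj('side',T(tp,l))+.5-[100,120])*4).astype(np.int32); cv2.polylines(big,[q],True,(255,255,0),1)
q=((proj('side',T((.4468,.2375,.02),LOCK))+.5-[100,120])*4).astype(np.int32); cv2.polylines(big,[q],True,(255,255,0),1)
cv2.imwrite('pics/ov2.png',big)
E
```

```text
[ 0.7346 -0.0419] 1.73 0.44 [[0.1, -0.7], [-0.0, -0.2], [0.4, 0.1], [-0.4, 0.8], [-1.4, -0.5], [-0.9, -0.7]]
[ 0.7344 -0.0434] 2.11 0.5 [[0.1, -0.4], [-0.0, -0.4], [0.8, -0.1], [0.0, 1.1], [-0.7, 0.1], [-0.2, -0.4]]
[[0.6543 0.2276 0.068 ]
 [0.6572 0.1772 0.068 ]
 [0.658  0.1279 0.068 ]]
[[-0.07    0.2737]
 [-0.069   0.2232]
 [-0.07    0.174 ]]
```

View pics/ov2.png

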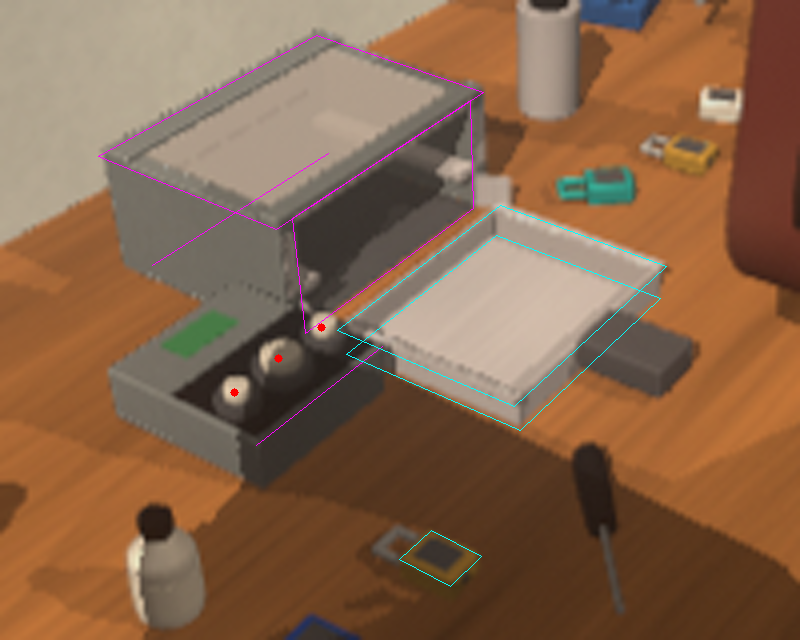

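Three brass padlocks are confirmed in the crops: A (346,160), B (366,197) and C (168,207). The turquoise, white and blue ones are excluded by colour. The model overlays match both cameras. I'll pick B first, gripping it a little back from the wrench.

```bash
cat > act.py <<'E'
from fit import *
D=(.7344,-.0430,np.radians(2.0)); TP=(.5967,-.0346,np.radians(2.6))
def w(p,l): return T(p,[[*l,0]])[0,:2]
def best(x,y,z,yaw):
    q0=robot.observe()['q'];c=[]
    for k in(-180,0,180):
        q=robot.ik([x,y,z],[180,0,yaw+k])
        if q is not None: c.append((abs(np.array(q)-q0).max() + (100 if abs(q[5])>170 else 0),yaw+k))
    return min(c)[1]
def st(m=''):
    o=robot.observe(); print(m,'t',o['time'],'tcp',o['tool_pos'].round(4),'w',round(o['gripper_width'],4),'F',o['ft_force'].round(1))
    return o
def pick(p,off=0,op=.054,z=.076,zup=.15):
    x,y=w(p,(off,0)); yaw=best(x,y,zup,np.degrees(p[2]))
    robot.move_pose([x,y,zup],[180,0,yaw]); robot.set_gripper(op)
    robot.line_to([x,y,z+.03],vel=.15); hit=robot.line_to([x,y,z],vel=.06,guard=12); st(f'down hit={hit}')
    robot.set_gripper(0.0); st('closed')
    robot.line_to([x,y,zup],vel=.12); st('up')
def place(l,off=0,op=.046,z=.081,zup=.15):
    x,y=w(TP,(l[0]+off,l[1])); yaw=best(x,y,zup,np.degrees(TP[2]))
    robot.move_pose([x,y,zup],[180,0,yaw]); st('over')
    robot.line_to([x,y,z+.025],vel=.15); hit=robot.line_to([x,y,z],vel=.05,guard=8); st(f'down hit={hit}')
    robot.set_gripper(op); robot.line_to([x,y,zup],vel=.15); st('released')
E
python3 - <<'E'
from act import *
im=robot.grab_frame('top'); r=cv2.imread('pics/top1.png'); print(cv2.absdiff(im,r)[130:230,110:430].max())
pick((.4827,-.4065,np.radians(-21.9)),off=-.005)
snap('top','top2');snap('side','side2')
E
```

```text
77
down hit=False t 5.9083 tcp [ 0.478  -0.4046  0.0759] w 0.0541 F [-0.1 -0.2  0.9]
closed t 6.2083 tcp [ 0.4784 -0.4052  0.077 ] w 0.0348 F [-1.2  0.   5.8]
up t 6.975 tcp [ 0.4778 -0.4042  0.149 ] w 0.0346 F [-0.1 -0.1 -4.1]
```

View pics/top2.png

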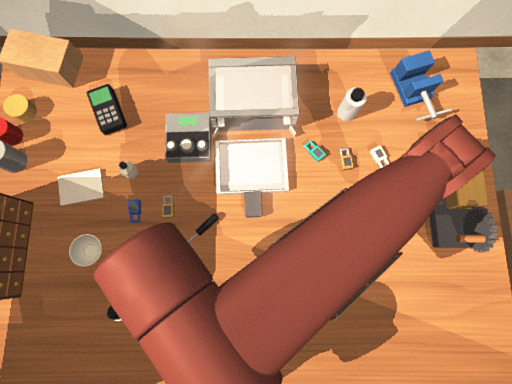

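View pics/side2.png

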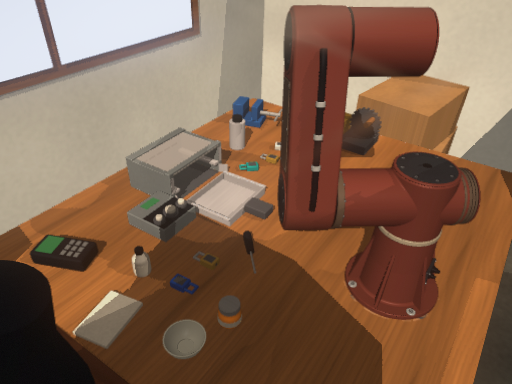

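Padlock B is held: the width reads 35 mm and some weight hangs on the tool. The tray and the other padlocks look unmoved. I'll place B in the right-hand slot and re-measure.

```bash
python3 - <<'E'
from act import *
place((-.014,-.060),off=-.005)
im=snap('top','top3'); crop(im,110,90,430,230,'c3',2.5)
E
```

```text
over t 8.3083 tcp [ 0.5804 -0.0965  0.15  ] w 0.0348 F [ 0.2 -0.6 -1.8]
down hit=True t 9.2833 tcp [ 0.5799 -0.0952  0.08  ] w 0.0345 F [-0.5  0.2  5.2]
released t 10.1833 tcp [ 0.5802 -0.0953  0.1493] w 0.0459 F [0.4 0.3 0.3]
```

View pics/top3.png

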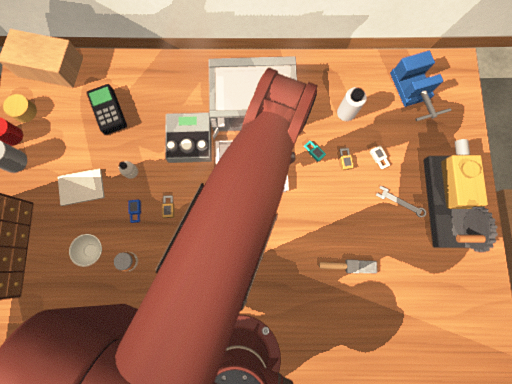

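The wrench is unmoved. I'll check whether A and C have shifted against the first picture, then pick A.

```bash
cat >> act.py <<'E'
def shift(im,p,ref='pics/top1.png'):
    r=cv2.imread(ref); c=proj('top',T(p,[[.01,0,.015]]))[0].round().astype(int); x,y=c
    t=r[y-10:y+11,x-9:x+10]; W=18; s=im[y-10-W:y+11+W,x-9-W:x+10+W]
    m=cv2.matchTemplate(s,t,cv2.TM_CCOEFF_NORMED); _,v,_,l=cv2.minMaxLoc(m); return (l[0]-W,l[1]-W),round(v,3)
PA=(.61,-.3539,np.radians(7.4)); PC=(.4468,.2375,np.radians(1.3))
E
python3 - <<'E'
from act import *
im=cv2.imread('pics/top3.png'); print(shift(im,PA),shift(im,PC))
im=robot.grab_frame('top');print(s:=shift(im,PA))
if s[0]==(0,0):
    pick(PA); im=snap('top','top4'); print(shift(im,PC)); 
E
```

```text
((0, 0), 0.675) ((0, 0), 0.876)
((0, 0), 0.672)
down hit=False t 12.6417 tcp [ 0.61   -0.3539  0.0759] w 0.0541 F [-0.1  1.   0.2]
closed t 12.9417 tcp [ 0.6105 -0.3544  0.0772] w 0.0347 F [-0.1 -0.5  5.9]
up t 13.7083 tcp [ 0.6096 -0.3536  0.1489] w 0.0346 F [-0.5  0.2 -2.3]
((0, -1), 0.346)
```

View pics/top4.png

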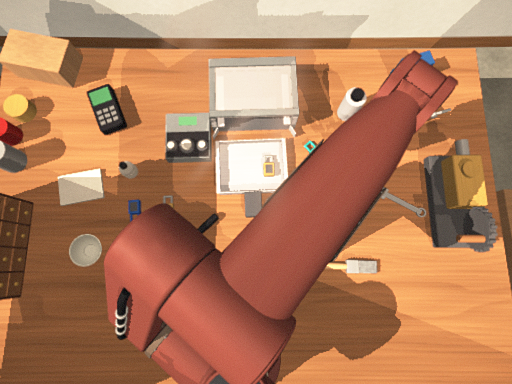

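B lies in the tray at (269,166). C is only covered by the elbow.

```bash
python3 - <<'E'
from act import *
im=cv2.imread('pics/top4.png'); crop(im,205,125,305,225,'c4',6)
place((-.014,.0))
q=robot.observe()['q']; 
im=snap('top','top5'); print(shift(im,PC))
E
```

```text
over t 14.975 tcp [ 0.5831 -0.0363  0.1501] w 0.0346 F [-0.2 -0.4 -2.6]
down hit=True t 15.95 tcp [ 0.5822 -0.0351  0.0801] w 0.0347 F [-0.5  0.   5.1]
released t 16.8417 tcp [ 0.5825 -0.0352  0.1493] w 0.0463 F [-0.2  0.4 -0.1]
((0, 0), 0.41)
```

View pics/c4.png

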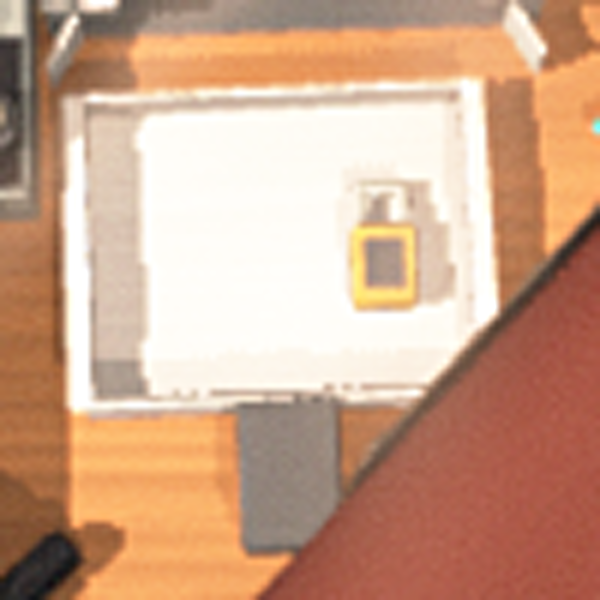

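View pics/top5.png

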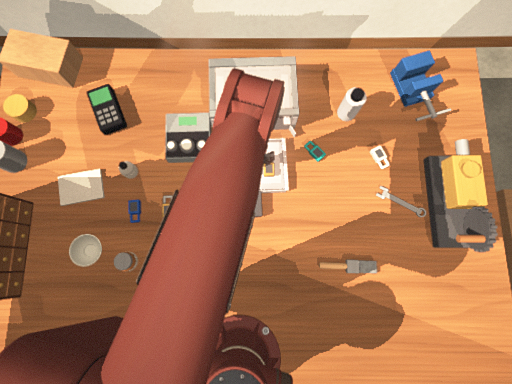

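```bash
python3 - <<'E'
from act import *
q=robot.observe()['q'].copy(); x,y=robot.observe()['tool_pos'][:2]
robot.line_to([x,y,.25],vel=.3); q=robot.observe()['q'].copy(); q[0]=-100; robot.goto_joints(q)
im=snap('top','top6'); print(shift(im,PC)); crop(im,120,125,320,260,'c6',4)
E
```

```text
((0, 0), 0.989)
```

View pics/c6.png

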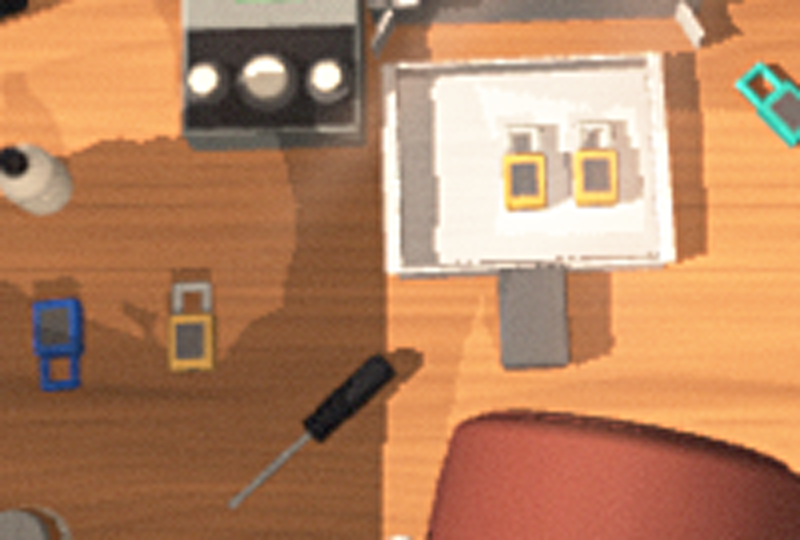

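Both locks lie flat in the tray at crop (525,180) and (595,175). C at crop (192,340) has not moved, so I'll pick it next.

```bash
python3 - <<'E'
from act import *
q=robot.observe()['q'].copy(); q[0]=-20; robot.goto_joints(q); print(shift(robot.grab_frame('top'),PC))
pick(PC)
o=robot.observe()
if o['gripper_width']>.03: place((-.014,.060))
im=snap('side','side7'); crop(im,120,130,320,280,'c7',4)
E
```

```text
((0, 0), 0.436)
down hit=False t 26.4333 tcp [0.4467 0.2375 0.0759] w 0.0539 F [0.1 0.1 0.5]
closed t 26.7333 tcp [0.4473 0.2376 0.0768] w 0.0345 F [-0.7 -0.4  4.9]
up t 27.5 tcp [0.4464 0.2374 0.1491] w 0.0348 F [-0.5 -0.1 -1.7]
over t 28.4833 tcp [0.5793 0.0258 0.1495] w 0.0344 F [ 0.2  0.5 -1.4]
down hit=True t 29.4667 tcp [0.5794 0.0248 0.0798] w 0.0345 F [-0.   0.6  4.2]
released t 30.3667 tcp [0.5797 0.0247 0.1493] w 0.0457 F [ 0.   0.2 -0.8]
```

View pics/c7.png

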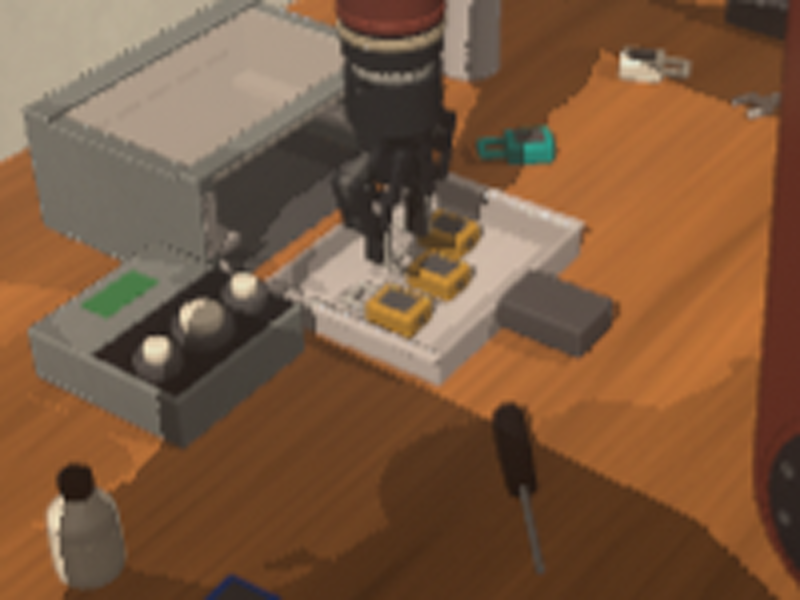

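All three locks lie flat and separate in the tray. Next I'll grip the handle, align the tray with the cabinet and slide it to just before the mouth.

```bash
python3 - <<'E'
from act import *
x,y=w(TP,(-.155,0)); y0=np.degrees(TP[2]); 
yaw=best(x,y,.15,y0); print(yaw, robot.ik([x,y,.15],[180,0,yaw]))
robot.move_pose([x,y,.15],[180,0,yaw]); robot.set_gripper(.072)
robot.line_to([x,y,.11]); print(robot.line_to([x,y,.080],vel=.05,guard=12)); st('down')
robot.set_gripper(0); st('grip')
dy=yaw-y0+np.degrees(D[2])
x,y=w(D,(-.150-.155,0)); print(x,y)
robot.line_to([x,y,.080],vel=.05,rotation=[180,0,dy]); st('aligned')
x,y=w(D,(-.125-.155,0)); 
print(robot.line_to([x,y,.080],vel=.05,guard=15)); st('pre')
im=snap('top','top8'); crop(im,160,45,310,225,'c8',4); im=snap('side','side8'); crop(im,120,130,320,280,'s8',4)
E
```

```text
-177.4 [-22.3609094  -20.88795968 -35.18437778  75.7035819    0.
 -24.9609094 ]
False
down t 32.6167 tcp [ 0.4419 -0.0417  0.0801] w 0.0722 F [-0.3 -0.1  0.2]
grip t 32.9 tcp [ 0.4423 -0.042   0.0808] w 0.0548 F [-2.3 -1.1  6.1]
0.4295857977591758 -0.05364434649426279
aligned t 33.3917 tcp [ 0.4303 -0.0537  0.0808] w 0.055 F [2.1 3.1 6.4]
True
pre t 33.6 tcp [ 0.4307 -0.0536  0.0808] w 0.0552 F [-1.1 -0.2  5.1]
```

View pics/c8.png

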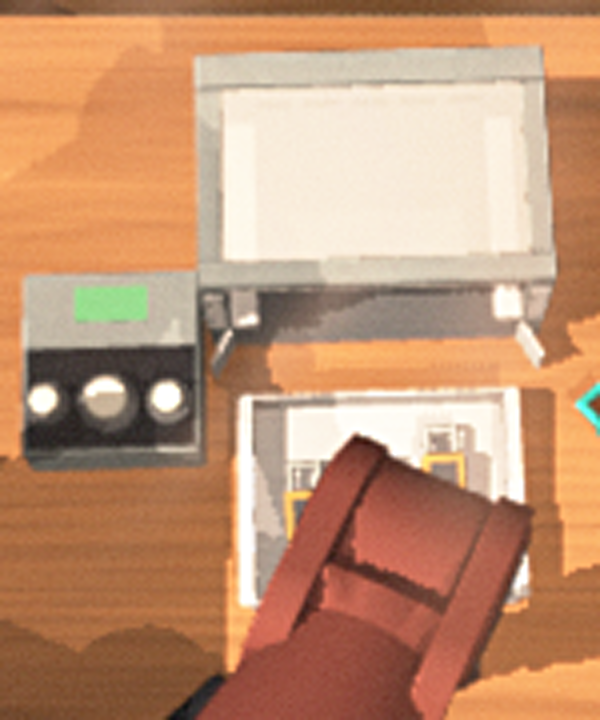

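View pics/s8.png

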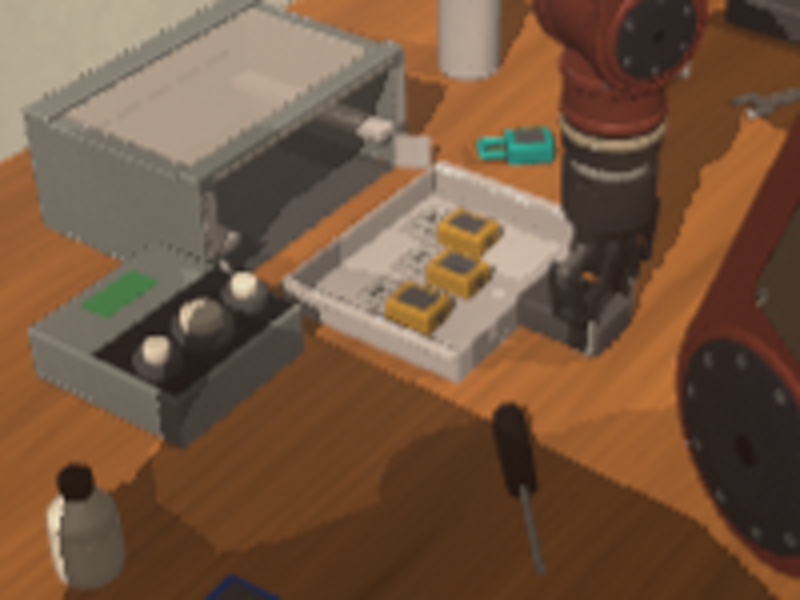

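```bash
python3 - <<'E'
from act import *
uv=np.array([[239,395],[519,388],[529,602],[242,605]])/4+[160,45]-.4
p,e=fit('top',TRAY,uv,(.58,-.04,0)); d=p[:2]-D[:2]; c,s=np.cos(D[2]),np.sin(D[2])
print(p[:2].round(4),np.degrees(p[2]).round(2),e.round(2),'dryer frame',(d@[c,s]).round(4),(d@[-s,c]).round(4))
E
```

```text
[ 0.5848 -0.0472] 1.29 0.34 dryer frame -0.1496 0.001
```

The tray is centred to about 1 mm, and its x reads -0.1496 against the commanded -0.150. I'll push it in.

```bash
python3 - <<'E'
from act import *
def fr():
    o=robot.observe(); d=o['tool_pos'][:2]-np.array(D[:2]); c,s=np.cos(D[2]),np.sin(D[2])
    print('tray x by tcp',round(d@[c,s]+.155,4),'y',round(d@[-s,c],4),'F',o['ft_force'].round(1),'w',o['gripper_width'].round(4))
for X in (-.10,-.06,0,.05,.085):
    x,y=w(D,(X-.155,0)); h=robot.line_to([x,y,.080],vel=.05,guard=30); print(X,h); fr()
    if h: break
snap('top','top9');im=snap('side','side9'); crop(im,120,120,320,270,'s9',4)
E
```

```text
-0.1 TrueTraceback (most recent call last):
  File "<stdin>", line 6, in <module>
  File "<stdin>", line 4, in fr
AttributeError: 'float' object has no attribute 'round'
```

```bash
cat >> act.py <<'E'
def fr():
    o=robot.observe(); d=o['tool_pos'][:2]-np.array(D[:2]); c,s=np.cos(D[2]),np.sin(D[2])
    print('tray x by tcp',round(d@[c,s]+.155,4),'y',round(d@[-s,c],4),'z',o['tool_pos'][2].round(4),'F',o['ft_force'].round(1),'w',round(o['gripper_width'],4),'t',o['time'])
E
python3 - <<'E'
from act import *
fr(); robot.pause(.3); fr()
snap('top','top9');im=snap('side','side9'); crop(im,120,120,320,270,'s9',4)
E
```

```text
tray x by tcp -0.1469 y 0.0002 z 0.0808 F [-0.1  0.4  3.7] w 0.0551 t 34.0333
tray x by tcp -0.1469 y 0.0002 z 0.0808 F [ 1.6 -0.3  3.7] w 0.0549 t 34.3333
```

View pics/s9.png

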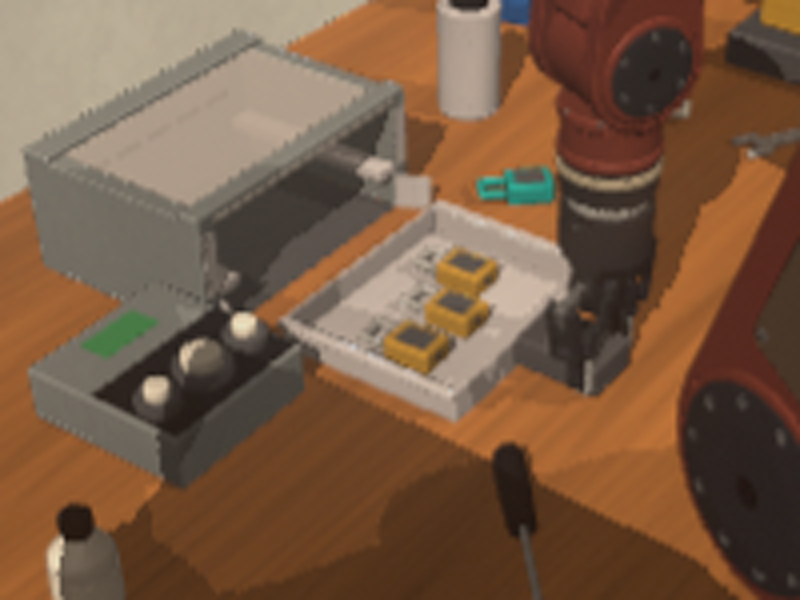

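The guard tripped in free motion after 3 mm. The +6 N vertical reading suggests the fingertips are rubbing the bench. I'll regrip 4 mm higher and go on.

```bash
python3 - <<'E'
from act import *
x,y=robot.observe()['tool_pos'][:2]
robot.set_gripper(.066); fr(); robot.line_to([x,y,.084],vel=.03); fr(); robot.set_gripper(0); fr()
for X in (-.14,-.13,-.12):
    x,y=w(D,(X-.155,0)); h=robot.line_to([x,y,.084],vel=.03,guard=40); print(X,h); fr()
    if h: break
E
```

```text
tray x by tcp -0.148 y 0.0007 z 0.0798 F [-0.5  0.2 -0.7] w 0.0659 t 34.7
tray x by tcp -0.1468 y 0.0001 z 0.0842 F [ 0.1 -0.6  0.1] w 0.0656 t 34.9667
tray x by tcp -0.1468 y 0.0001 z 0.0844 F [-1.   0.9  4.1] w 0.055 t 35.2083
-0.14 False
tray x by tcp -0.1415 y 0.0001 z 0.0844 F [-14.8  -0.3  16.9] w 0.0546 t 35.5917
-0.13 False
tray x by tcp -0.1315 y 0.0001 z 0.0844 F [-14.6  -0.1  15.8] w 0.0544 t 36.075
-0.12 False
tray x by tcp -0.1216 y 0.0 z 0.0844 F [-15.4  -0.4  16.6] w 0.0551 t 36.5583
```

```bash
python3 - <<'E'
from act import *
for X in (-.105,-.09,-.06,-.03,0):
    x,y=w(D,(X-.155,0)); h=robot.line_to([x,y,.085],vel=.04,guard=35); print(X,h); fr()
    if h: break
snap('top','top10');im=snap('side','side10'); crop(im,120,120,320,270,'s10',4)
E
```

```text
-0.105 False
tray x by tcp -0.1055 y 0.0001 z 0.0845 F [-2.4 -0.6 -2.7] w 0.0549 t 37.0833
-0.09 False
tray x by tcp -0.0898 y 0.0001 z 0.085 F [ 1.   1.  -3.7] w 0.0545 t 37.6083
-0.06 False
tray x by tcp -0.0596 y -0.0 z 0.0852 F [ 0.9 -0.2 -4.3] w 0.055 t 38.5083
-0.03 False
tray x by tcp -0.0296 y -0.0 z 0.0852 F [ 0.6  0.9 -4.3] w 0.0551 t 39.4083
0 False
tray x by tcp 0.0004 y -0.0 z 0.0852 F [-0.1  0.6 -4.6] w 0.055 t 40.3083
```

View pics/s10.png

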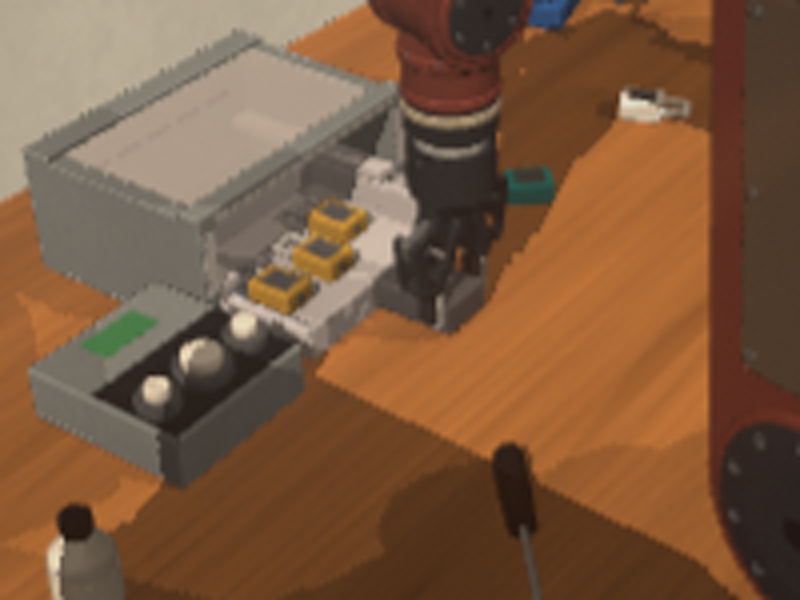

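View pics/top10.png

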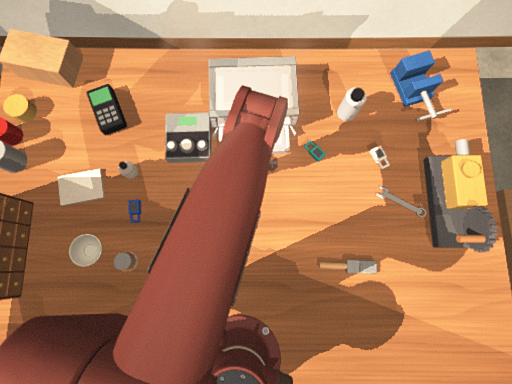

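```bash
python3 - <<'E'
from act import *
for X,g in ((.04,20),(.075,20),(.098,20)):
    x,y=w(D,(X-.155,0)); h=robot.line_to([x,y,.0845],vel=.04,guard=g); print(X,h); fr()
    if h: break
robot.pause(.2); fr()
im=snap('side','side11'); crop(im,120,120,320,270,'s11',4)
E
```

```text
0.04 False
tray x by tcp 0.0402 y -0.0 z 0.0846 F [-3.3  1.5 -3.5] w 0.0554 t 41.5583
0.075 False
tray x by tcp 0.0751 y -0.0 z 0.0846 F [-3.4 -0.3 -1.5] w 0.0548 t 42.5833
0.098 True
tray x by tcp 0.0902 y -0.0001 z 0.0845 F [-4.6 -0.6  7. ] w 0.0548 t 43.0417
tray x by tcp 0.0901 y -0.0001 z 0.0845 F [-3.6 -0.9  6.6] w 0.0547 t 43.2417
```

View pics/s11.png

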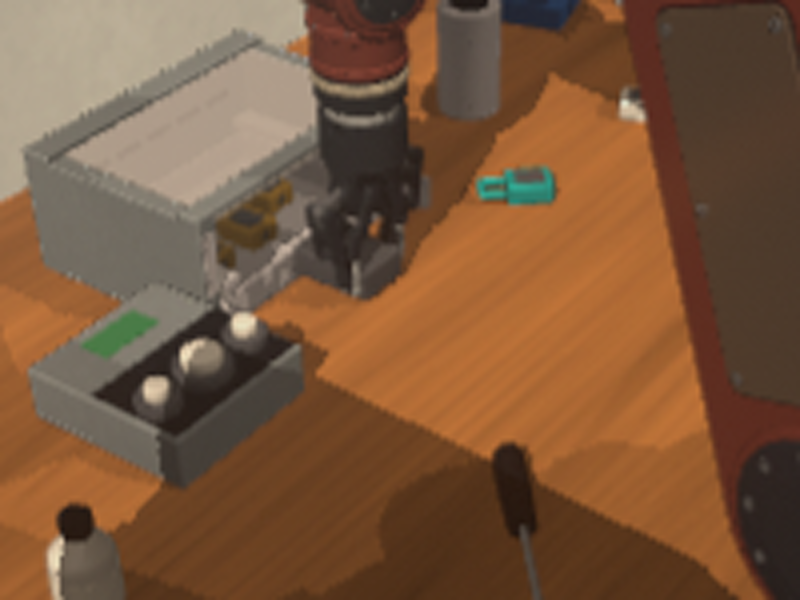

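```bash
python3 - <<'E'
from act import *
for k in range(2):
    x,y=w(D,(.100-.155,0)); z=robot.observe()['tool_pos'][2]; h=robot.line_to([x,y,z],vel=.02,guard=28); print(h); fr()
robot.pause(.2); fr()
robot.set_gripper(.07); fr()
o=robot.observe()['tool_pos']; robot.line_to([o[0],o[1],.2],vel=.15)
q=robot.observe()['q'].copy(); q[0]=-100; robot.goto_joints(q)
im=snap('top','top12'); crop(im,155,45,310,165,'c12',5); im=snap('side','side12'); crop(im,120,120,320,270,'s12',4)
E
```

```text
True
tray x by tcp 0.0908 y -0.0001 z 0.0845 F [-3.5 -0.4  5.8] w 0.0553 t 43.6417
True
tray x by tcp 0.0915 y -0.0002 z 0.0845 F [-3.3  0.4  5.2] w 0.0549 t 44.0
tray x by tcp 0.0915 y -0.0002 z 0.0845 F [-1.7 -0.5  5.5] w 0.0548 t 44.2
tray x by tcp 0.0901 y 0.0003 z 0.0826 F [-0.6  0.3 -0.4] w 0.0701 t 44.5
```

View pics/c12.png

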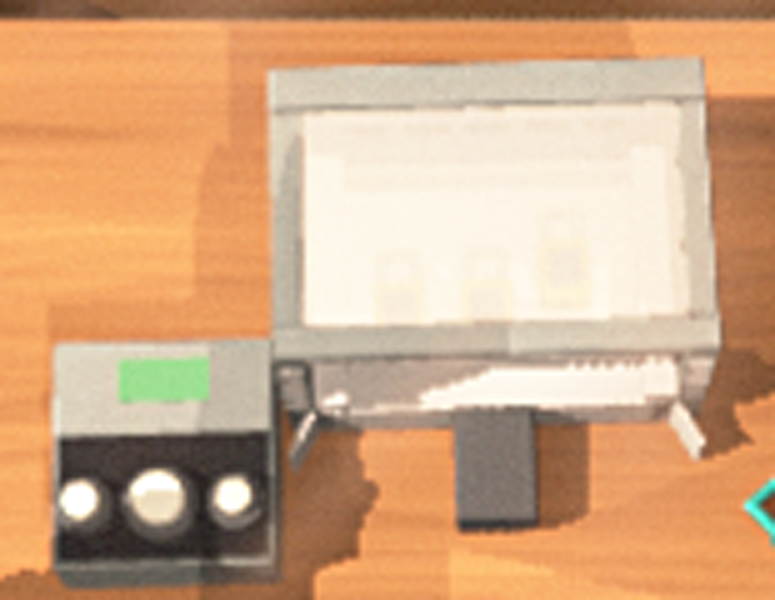

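View pics/s12.png

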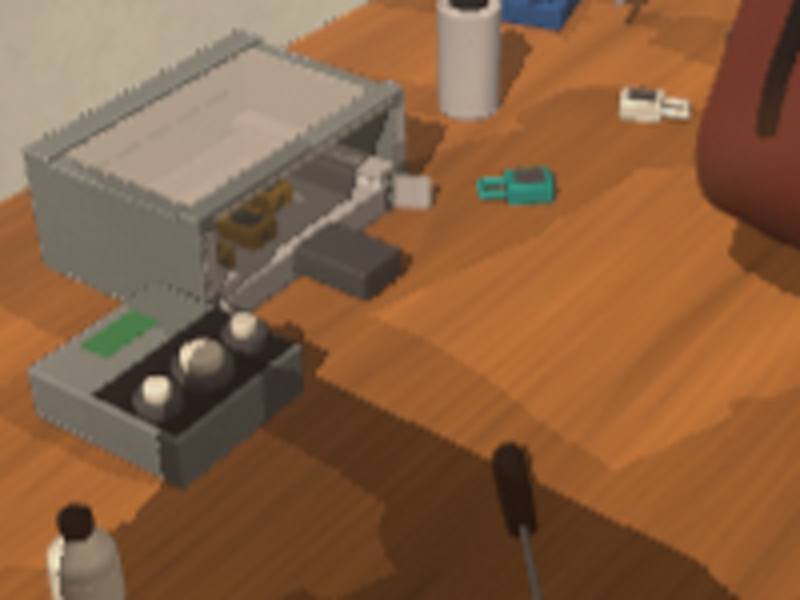

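```bash
python3 - <<'E'
from act import *
for uvc,z in (([[458,523],[538,521]],.037),([[458,532],[537,530]],.007)):
    k=back('top',np.array(uvc)/5+[155,45]-.4,z); d=k[:,:2]-D[:2]; c,s=np.cos(D[2]),np.sin(D[2]); print((d@[c,s]).round(4),(d@[-s,c]).round(4))
im=cv2.imread('pics/side12.png'); crop(im,170,150,240,205,'s12b',10)
big=cv2.imread('pics/s12.png')
for tx,col in((.092,(255,0,255)),(.087,(0,255,0))):
    l=[[tx-.172,.028,.037],[tx-.172,-.028,.037],[tx-.09,-.028,.037],[tx-.09,.028,.037]]
    q=((proj('side',T(D,l))+.5-[120,120])*4).astype(np.int32); cv2.polylines(big,[q],True,col,1)
cv2.imwrite('pics/s12o.png',cv2.resize(big[180:330,200:440],None,fx=3,fy=3))
E
```

```text
[-0.0837 -0.0841] [ 0.0286 -0.0248]
[-0.0799 -0.0803] [ 0.0288 -0.0253]
```

View pics/s12o.png

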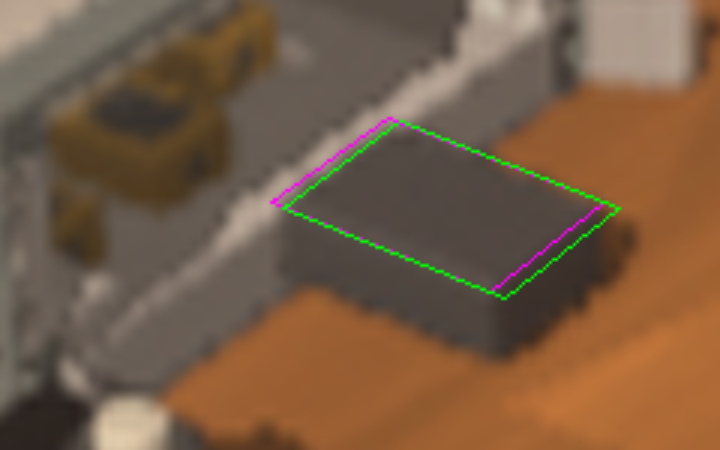

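The two views leave about 3 mm of doubt on whether the tray is home. I'll push on the handle's end with closed fingers until it meets a clear stop.

```bash
cat >> act.py <<'E'
def dx():
    o=robot.observe(); d=o['tool_pos'][:2]-np.array(D[:2]); c,s=np.cos(D[2]),np.sin(D[2]); return d@[c,s]
E
python3 - <<'E'
from act import *
robot.set_gripper(0)
x,y=w(D,(-.125,0)); yaw=best(x,y,.2,np.degrees(D[2]))
robot.move_pose([x,y,.2],[180,0,yaw]); robot.line_to([x,y,.12]); print(robot.line_to([x,y,.092],vel=.05,guard=10)); fr()
x,y=w(D,(-.065,0)); h=robot.line_to([x,y,.092],vel=.02,guard=10); print('contact',h,dx().round(4),robot.observe()['ft_force'].round(1))
for g in(22,22,25):
    h=robot.line_to([x,y,.092],vel=.015,guard=g); print('push',h,dx().round(4)); robot.pause(.1);print(dx().round(4),robot.observe()['ft_force'].round(1))
E
```

```text
False
tray x by tcp 0.03 y -0.0 z 0.092 F [-0.4 -0.   0.3] w 0.0002 t 53.7833
contact True -0.091 [ 0.7  0.2 -0.2]
push True -0.0905
-0.0907 [-0.1 -0.4 -0.1]
push True -0.0901
-0.0902 [-0.6 -0.3 -0.6]
push True -0.0895
-0.0896 [ 0.3  0.4 -0.2]
```

```bash
python3 - <<'E'
from act import *
x0=dx()
for i in range(1,9):
    t=x0+.001*i; x,y=w(D,(t,0)); robot.line_to([x,y,.092],vel=.01); robot.pause(.15)
    F=robot.observe()['ft_force']; print('target',round(t,4),'at',dx().round(4),F.round(1))
    if F[0]<-22: break
E
```

```text
target -0.0886 at -0.0891 [-4.8  0.3 -0.1]
target -0.0876 at -0.0889 [-10.9  -0.9   2.7]
target -0.0866 at -0.0887 [-16.   -1.6   6.5]
target -0.0856 at -0.0885 [-21.    0.2   9. ]
target -0.0846 at -0.0884 [-25.4  -0.5  14. ]
```

The force rises linearly to 25 N while the position stalls, so the tray is against the stop. That fits home within 1–2 mm. I'll back off and press the keys, left first.

```bash
cat >> act.py <<'E'
def press(ly):
    x,y=w(D,(-.07,ly)); yaw=best(x,y,.2,np.degrees(D[2]))
    robot.move_pose([x,y,.2],[180,0,yaw]); robot.line_to([x,y,.158],vel=.1); st('above')
    for i in range(40):
        z=.152-.001*i; robot.line_to([x,y,z],vel=.02); o=robot.observe(); F=o['ft_force'][2]
        if F>1.2 or i>6: print(round(z,4),round(o['tool_pos'][2],4),round(F,1),end=' | ')
        if F>15: break
    robot.pause(.3); st('\nbottom'); robot.line_to([x,y,.2],vel=.1)
E
python3 - <<'E'
from act import *
x,y=w(D,(-.125,0)); robot.line_to([x,y,.092],vel=.1); robot.line_to([x,y,.2],vel=.2)
im=snap('side','side13'); print(back('top',[(0,0)],0)[0,0]>0)
press(.2735)
E
```

```text
True
above t 62.85 tcp [0.6549 0.2275 0.158 ] w -0.0001 F [ 0.  -0.  -0.2]
0.145 0.1449 0.4 | 0.144 0.1442 1.8 | 0.143 0.1431 2.1 | 0.142 0.1421 3.0 | 0.141 0.1411 3.2 | 0.14 0.1401 4.5 | 0.139 0.1391 4.7 | 0.138 0.1387 8.5 | 0.137 0.1386 14.5 | 0.136 0.1384 19.3 | 
bottom t 67.6 tcp [0.6551 0.2279 0.1385] w 0.0002 F [-6.3 -1.2 19.7]
```

That was a clean press: 6 mm of travel, about 5 N, then a hard stop. The right key is next, then start.

```bash
python3 - <<'E'
from act import *
press(.174)
press(.2235)
q=robot.observe()['q'].copy(); q[0]=-100; robot.goto_joints(q)
im=snap('top','top14'); im=snap('side','side14'); st()
E
```

```text
above t 69.4417 tcp [0.6582 0.1289 0.1579] w -0.0002 F [-0.2  1.2  0.2]
0.145 0.1449 -0.0 | 0.144 0.1442 1.8 | 0.143 0.1431 3.3 | 0.142 0.1421 3.1 | 0.141 0.1411 3.4 | 0.14 0.1401 3.5 | 0.139 0.1391 4.4 | 0.138 0.1387 8.0 | 0.137 0.1385 14.1 | 0.136 0.1384 19.5 | 
bottom t 74.1917 tcp [0.6585 0.1285 0.1384] w 0.0001 F [-7.5  0.4 19.3]
above t 75.8667 tcp [0.6566 0.1775 0.1579] w 0.0 F [-0.1 -0.5  0.7]
0.145 0.1449 -0.2 | 0.144 0.1442 2.1 | 0.143 0.1432 2.8 | 0.142 0.1421 2.9 | 0.141 0.1411 4.3 | 0.14 0.1401 3.7 | 0.139 0.1391 5.0 | 0.138 0.1386 7.8 | 0.137 0.1386 13.4 | 0.136 0.1384 20.0 | 
bottom t 80.6167 tcp [0.6568 0.178  0.1384] w -0.0003 F [-7.7 -0.6 19.5]
 t 85.2333 tcp [ 0.0123 -0.6799  0.1991] w 0.0003 F [ 0.4  0.  -0.2]
```

View pics/top14.png

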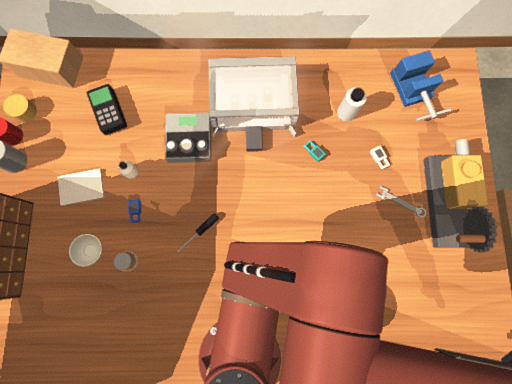

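View pics/side14.png

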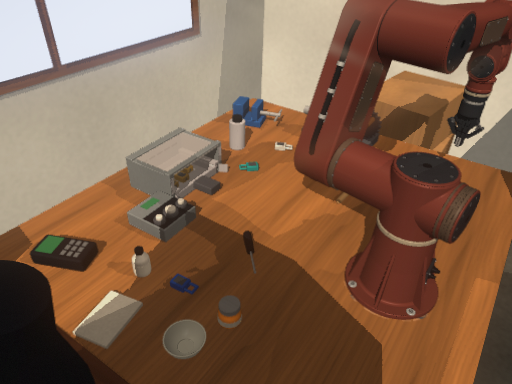

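```bash
python3 - <<'E'
from h import *
im=cv2.imread('pics/top14.png'); a=im[55:165,195:310].astype(float); a=np.clip((a-150)*2.4,0,255).astype(np.uint8)
cv2.imwrite('pics/c14.png',cv2.resize(a,None,fx=5,fy=5,interpolation=cv2.INTER_CUBIC))
E
```

```text
(no output)
```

View pics/c14.png

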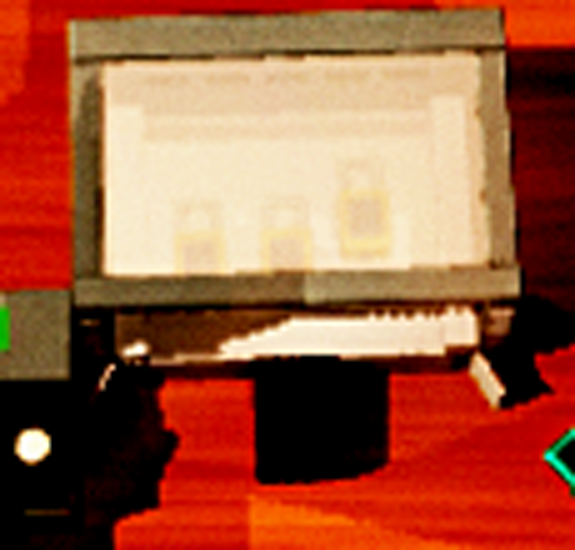

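All three locks are flat and separate in the tray, visible through the roof, and the tray is at the stop. I'll hand the job in.

```bash
python3 -c "
from plant import robot
robot.job_done()"
```

```text
the job is handed in; nothing more can be done
```

The job is done and handed in, after about 85 s of robot time. All three brass padlocks are in the tray, the tray is in the cabinet, and the keys were pressed left, right, then start.

- **Padlocks:** I found three. The last pictures show them lying flat and separate in the tray. The right-hand one ended about 15 mm farther in than I laid it, clear of the others. The turquoise, white and blue look-alikes were left alone.
- **Tray:** I slid it in by the handle, then pushed the handle's end until it stalled at 25 N, which I take as the back stop. My position estimates disagreed by about 3 mm. The gripper and part of the pictures gave home within 1 mm, but one measured edge read about 4 mm short, so I rely on the stall.
- **Keys:** Each one showed about 6 mm of travel at roughly 5 N, then a hard stop at about 20 N. None was pressed before the tray was in.
- **Bystanders:** Those visible in the last pictures look unmoved. The brush was hidden by the arm in the last top picture. An earlier one, taken once the tray was partly in, showed it in place, and the arm did not go near it low down.
- **Guard trips:** The force guard stopped the tray push early several times. The first stops came from the fingertips rubbing the bench, so I regripped 4 mm higher.

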